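# Fit the grinding head and clamp the collet

## Task

Lift the blue grinding head out of the wooden rack and set its shank into the collet of the little white specimen grinder, gently, until its shoulder sits fully home on the collet face. Then swing the red lever handle of the clamp nut clockwise (seen from above) until the collet clearly grips the shank, without overtightening it, and let go. Leave the other grinding heads, the beaker and the slide box where they are.

Things in the scene. Friction and masses are not known exactly. Their poses are not given: they have to be found in the camera images.
- blue_head (a point): centre of the blue grinding head: upright cylinder, 24 mm diameter, 42 mm tall, this point half-way up on its axis, z up along it. It starts upright in one of the rack's holes (which one varies), its steel shoulder resting on the rack's top. 60 to 120 g with its shank
- blue_shoulder (a point): centre of the underside of the blue head's steel shoulder, a disc 20 mm in diameter and 6 mm thick just under the head; 27 mm below the head's centre. From here the shank runs down: 10 mm diameter, 42 mm long, the last 6 mm tapering to 4 mm. This face must come to rest on the collet face
- rack: wooden block 210 x 60 x 55 mm with three 14 mm holes in a row 65 mm apart along its x axis, each holding one grinding head; origin under its centre, on the table. It is fixed. Its top is 55 mm above the table
- nose: brass collet face on top of the white grinder: origin at the centre of its mouth, 120 mm above the table, z up. Flat ring 30 mm in diameter with a hole 11.6 mm in diameter, over 45 mm deep. Below it the grinder's housing, fixed, 130 x 130 mm, top 72 mm above the table
- nut_axis (a point): centre of the steel clamp nut round the collet, 50 mm in diameter, 80 to 104 mm above the table, with a lever 10 mm thick (86 to 96 mm up) and a red handle at the lever's end. This point is on its axis, 92 mm up, and does not turn. Open at the start. Turning it clockwise seen from above closes the collet; it stays where it is left, or eases back a little
- handle (a point): middle of the red handle post: upright cylinder 14 mm in diameter, 98 to 140 mm above the table, 75 mm out from the nut's axis; x points outwards. Turning freely takes about 5 N at the handle; the jaws bear after 0.4 to 1 rad, different each time, and the push then rises about 1 N per 1 to 2 mm. 9 to 11 N is a good grip, 13 N or more overtightened
- collet: the collet inside the nose; this origin is the centre of its mouth, as for the nose, and does not move. Its three steel jaws, 18 to 38 mm below the face, slide inwards evenly onto the shank as the nut closes
- blue: the blue grinding head as a whole; origin at the tip of its shank, z up along it
- rust_head (a point): centre of the rust-brown grinding head, same shape and size as the blue one, in the rack; leave alone
- green_head (a point): centre of the green grinding head, same shape and size as the blue one, in the rack; leave alone
- beaker: open glass beaker 64 mm in diameter, 85 mm tall, origin under its centre; leave alone
- slidebox: blue plastic slide box with grey lid, 62 x 92 x 38 mm, origin under its centre; leave alone
Mind the look-alikes: they are no part of the job. Of the things that look like the blue, the smallest one is meant.

How it is judged:
On the way, in this order (a step that is already met when the one before it is completed fails the run):
1. the blue head's shank is in the collet, its shoulder home on the collet face, the jaws not yet gripping (z of blue_shoulder in the frame of nose below 0.002 m and horizontal distance between blue_shoulder and nose below 0.0025 m and angle between blue_shoulder's own z axis and vertical below 0.06 rad and contact force between collet and blue below 5 N), for 0.2 s.
2. the collet's jaws grip the shank with more than 30 N together (contact force between collet and blue above 30 N), for 0.2 s.
At the end, for the whole second after the job is handed in: The blue head's shoulder is within 2 mm of the collet face and within 2.5 mm of the collet's axis, upright within 0.06 rad, at rest, and the collet's three jaws together press on its shank with more than 30 N (z of blue_shoulder in the frame of nose below 0.002 m and horizontal distance between blue_shoulder and nose below 0.0025 m and angle between blue_shoulder's own z axis and vertical below 0.06 rad and contact force between collet and blue above 30 N and linear speed of blue below 0.01 m/s); the robot touches nothing.
It fails at once if the jaws together press the shank with more than 100 N (overtightened) (contact force between collet and blue above 100 N).
It fails at once if the blue head is pressed on the collet nose with more than 60 N (contact force between blue and nose above 60 N).
It fails at once if the blue head is dropped into the collet (it moves faster than 0.4 m/s there) (horizontal distance between blue_shoulder and nose below 0.01 m and height (world z) of blue_shoulder below 0.165 m and linear speed of blue above 0.4 m/s).
It fails at once if another grinding head, the beaker or the slide box is moved more than 20 mm (distance of any of rust_head, green_head, beaker, slidebox from where it was at the start of the episode above 0.02 m).
It also fails if it takes over 67 s, if anything falls off the work surface, if the arm or the gripper's body presses on something with over 40 N, if the wrist force passes 120 N, or if a joint passes its speed limit or range.

## Robot

A 7-joint arm with a two-finger parallel gripper is mounted at the origin on the work surface. World frame = base frame: x ahead of the robot, y to its left, z up, the work surface at z = 0. Lengths are in m, angles in rad, forces in N, time in s.
With the tool pointing down it reaches from about 0.4 to 0.85 m from the base axis. Payload 4.4 kg.
Tool frame: the origin (TCP) lies between the finger pads; the fingertips stand 11 mm ahead of it and the grasp point (between the pads) lies 8 mm behind it (r.finger_overhang is the distance from the TCP to the fingertips, in m); z points along the fingers, y is the line along which they close (so a half turn about z gives the same grasp; the last joint's range is limited). The gripper opens to 94 mm and grips with 3 to 60 N. Pads are 16 mm wide; open, the fingers measure 119 mm over their backs; the gripper's body (75 mm by 177 mm) begins 78 mm behind the grasp point.
Start: joints at [1.034, 0.628, 0.038, 1.517, -0.027, 0.996, -0.02], TCP at [0.295, -0.579, 0.216] pointing down, gripper open.
Joint ranges: [-3.06, 3.06], [-0.37, 2.12], [-1.25, 1.32], [0.18, 2.47], [-1.1, 4.24], [0.23, 1.98], [-2.94, 2.94]. Speed limits (rad/s): [2.57, 2.57, 3.14, 3.14, 3.14, 3.14, 3.14].

## Interface

Orientations are given as a unit quaternion [x, y, z, w].
In Python, from bench import r gives the robot as it stands.
- The arm moves only by the shell command python3 -m pendant 'ROWS' [OPENING] [FORCE]. ROWS is JSON, a list of rows, each an object of numbers: "tx", "ty", "tz": the shift along the world's x, y, z in cm; "twist": the turn about the world's z in degrees. In form: [{"tx": .., "ty": .., "tz": .., "twist": ..}, ...]. A call has 1 to 5 rows; each row shifts and turns the commanded pose from where the row before left it; what a row does not reach is not made up. A row lasts 1/12 s, in which the tool goes at most 41.7 mm and 7.16 degrees, less where a joint would pass 70% of its speed; a pose out of reach is approached as far as the arm can. A call is refused whole if a number of a shift passes 4.17 or a number of a turn 7.16, either way. A call with a gripper value outside its range is refused whole. OPENING is the closure in counts, from 0 (fully open) to 255 (shut), set as the call begins (- or left out, the last holds). The fingers move at their own pace and stop on an object; FORCE is the grip in N (left out, the last holds). Time passes only in rows, so rows that do not move let the fingers close. It gives the time, the measured TCP pose, the force, the opening and the grip force at its end, in the units of the state.
- r.sense(): the state, without advancing time (a new reading comes with each control period).
- r.camera(name): name is "side" or "top"; returns (picture, depth): 400x640x3 uint8, red, green, blue; 400x640 float32, m along the optical axis (not along the pixel's ray), 0 where there is no reading.
- r.calibration(name): a dict with "fx", "fy", "cx", "cy" (pixels), "rvec" (rotation vector, rad) and "tvec" (3), from world to camera coordinates, as OpenCV has them. Camera axes: x right, y down, z forward; pixel columns grow to the right and rows downward; lengths in m; the calibration is good to about 2 mm. A picture is of the moment at which its call begins. calibration takes no time and is no camera call.
- r.close_job(): hands the job in; it is judged then, once.
The state is a dict: "time": time; "qpos": joint angles; "joint_velocities": joint speeds; "joint_torque": joint torques, N m; "position": TCP position; "tcp_rot": TCP orientation; "contact_force": force on the tool from outside, world axes, zero at the start; "ft_torque": the same for the moment, N m; "opening": finger opening in m; "grasp_force": force on a finger pad.
Only numpy, scipy, OpenCV 4.12 (cv2) and the standard library are available. Lean on these libraries where they do the work, as an engineer would, in place of code of your own. Each camera call takes 0.05 s, during which the arm holds its last target. There are 200 camera calls.

## Working session

There is one attempt and no reset: what is moved stays moved. The work goes in short steps, Python scripts to look and compute and a shell command to move; the robot and the scene stay as the last step left them, time stands still between calls to the robot, and variables do not carry over. Pictures are saved under pics/ and viewed, at most 10 in all, crops included, and the job is handed in when it is done.

```bash
mkdir -p pics; cat > h.py <<'E'
import numpy as np, cv2
from bench import r
def cam(n):
    p,d=r.camera(n); c=r.calibration(n); np.savez(f'/tmp/{n}.npz',p=p,d=d); return p,d,c
def load(n):
    z=np.load(f'/tmp/{n}.npz'); return z['p'],z['d'],r.calibration(n)
def world(c,u,v,d):
    R=cv2.Rodrigues(np.array(c['rvec'],float))[0]
    pc=np.stack([(u-c['cx'])/c['fx']*d,(v-c['cy'])/c['fy']*d,d],-1)
    return (pc-np.array(c['tvec']).ravel())@R
def atz(c,u,v,z):  # ray ∩ plane
    o=world(c,0.,0.,np.array(0.)); q=world(c,u,v,np.array(1.)); return o+(q-o)*(z-o[2])/(q[2]-o[2])
E
python3 - <<'E'
from h import *
for n in('side','top'):
    p,d,c=cam(n); cv2.imwrite(f'pics/{n}0.png',p[:,:,::-1]); print(n,world(c,0.,0.,np.array(0.)),c['fx'])
s=r.sense();print(s)
E
```

```text
side [ 0.08578903 -0.42324056  0.63424544] 363.26067511868007
top [0.4545778  0.02572117 1.16551386] 516.5887514458698
{'time': 0.1, 'qpos': array([ 1.03422816,  0.62925405,  0.03844103,  1.51822109, -0.0270255 ,
        0.9963098 , -0.01997906]), 'joint_velocities': array([-3.10050875e-04, -4.04200996e-03,  8.70972414e-04, -3.30451543e-03,
       -7.46067687e-06,  3.21987573e-04,  2.05271899e-03]), 'joint_torque': array([ 4.65646022e-03, -5.50781250e+01,  1.14781044e+00, -1.87114102e+01,
       -5.22329751e-02,  1.91965647e-02,  1.46378670e-05]), 'position': array([ 0.29460291, -0.57877268,  0.21566073]), 'tcp_rot': array([ 9.72423198e-01,  2.33221831e-01, -1.91553686e-04, -8.15261689e-04]), 'contact_force': array([-0.36542255, -0.47161217, -0.93421247]), 'ft_torque': array([ 0.01200043, -0.00894967, -0.03771279]), 'grasp_force': 0.0, 'opening': 0.09426278818857439}
```

View pics/side0.png

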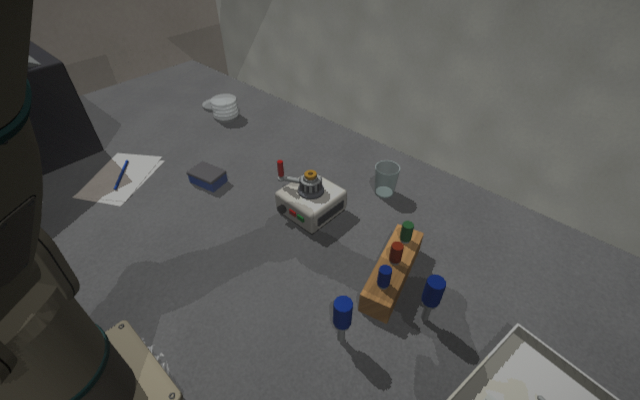

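View pics/top0.png

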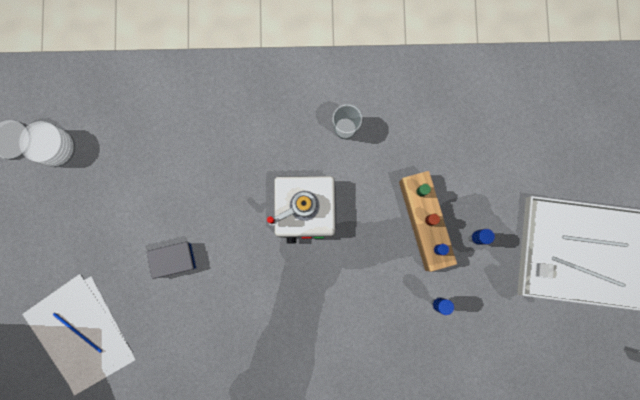

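The side picture shows three blue candidates: in the rack (385,277), standing free at (343,313), and standing free at (433,291). In the top picture they are at (442,250), (445,306) and (484,237). The one in the rack is the smallest, so I choose it. The grinder's nose is at top (304,203) and its handle at (271,220). I'll check both in close crops.

```bash
python3 - <<'E'
from h import *
pt,dt,ct=load('top'); ps,ds,cs=load('side')
a=cv2.resize(pt[165:285,255:335],None,fx=5,fy=5,interpolation=cv2.INTER_CUBIC)
b=cv2.resize(pt[165:285,390:470],None,fx=5,fy=5,interpolation=cv2.INTER_CUBIC)
cv2.imwrite('pics/ctop.png',np.hstack([a,b])[:,:,::-1])
a=cv2.resize(ps[150:230,265:365],None,fx=4,fy=4,interpolation=cv2.INTER_CUBIC)
b=cv2.resize(ps[210:330,350:450],None,fx=4,fy=4,interpolation=cv2.INTER_CUBIC)
a=np.vstack([a,np.zeros((b.shape[0]-a.shape[0],a.shape[1],3),np.uint8)])
cv2.imwrite('pics/cside.png',np.hstack([a,b])[:,:,::-1])
for n,(p,d,c) in {'top':(pt,dt,ct),'side':(ps,ds,cs)}.items():
    hsv=cv2.cvtColor(p,cv2.COLOR_RGB2HSV); vv,uu=np.mgrid[:400,:640]
    W=world(c,uu.astype(float),vv.astype(float),d)
    for nm,lo,hi in(('blue',(110,150,60),(125,255,255)),('red',(0,180,90),(6,255,255)),('brass',(12,150,150),(25,255,255))):
        m=cv2.inRange(hsv,lo,hi); k,l,st,ce=cv2.connectedComponentsWithStats(m)
        for i in range(1,k):
            if st[i,4]>15:
                w=W[(l==i)&(d>0)]; top=w[w[:,2]>np.percentile(w[:,2],95)-.004] if len(w) else w
                print(n,nm,ce[i].round(1),st[i],w.mean(0).round(4),'top',np.median(top,0).round(4))
E
```

```text
top blue [483.4 236.5] [472 229  22  15 250] [ 0.4898 -0.3104  0.1144] top [ 0.4906 -0.3139  0.1222]
top blue [441.3 249.2] [435 244  13  11 108] [ 0.4663 -0.2264  0.1002] top [ 0.4664 -0.2271  0.1039]
top blue [443.5 306. ] [433 298  21  17 241] [ 0.3524 -0.2217  0.1167] top [ 0.351  -0.2252  0.1229]
top blue [ 58.  317.1] [ 54 314  10   8  21] [0.3395 0.5998 0.0104] top [0.3421 0.6015 0.0116]
top blue [ 77.3 332.5] [ 63 322  28  23  62] [0.3052 0.5573 0.01  ] top [0.3034 0.5539 0.0108]
top blue [ 95.9 347.3] [ 92 343   9   9  18] [0.2725 0.5163 0.01  ] top [0.2733 0.5167 0.0115]
top red [270.2 219.6] [267 217   7   6  29] [0.5327 0.1211 0.1402] top [0.5336 0.1232 0.1411]
top brass [303.4 202.8] [297 197  14  13 112] [0.5669 0.0551 0.12  ] top [0.5667 0.0557 0.121 ]
side blue [121.  173.8] [115 161  13  28  41] [0.3085 0.5562 0.0068] top [0.304  0.5494 0.0073]
side blue [385.2 270. ] [380 266  12   9  91] [ 0.4667 -0.2322  0.1017] top [ 0.4664 -0.232   0.1017]
side blue [436.1 282.1] [427 275  19  15 216] [ 0.4904 -0.3169  0.1202] top [ 0.4902 -0.3171  0.1202]
side blue [342.9 308.6] [334 296  19  33 356] [ 0.3486 -0.2305  0.1129] top [ 0.3511 -0.2281  0.1204]
```

View pics/ctop.png

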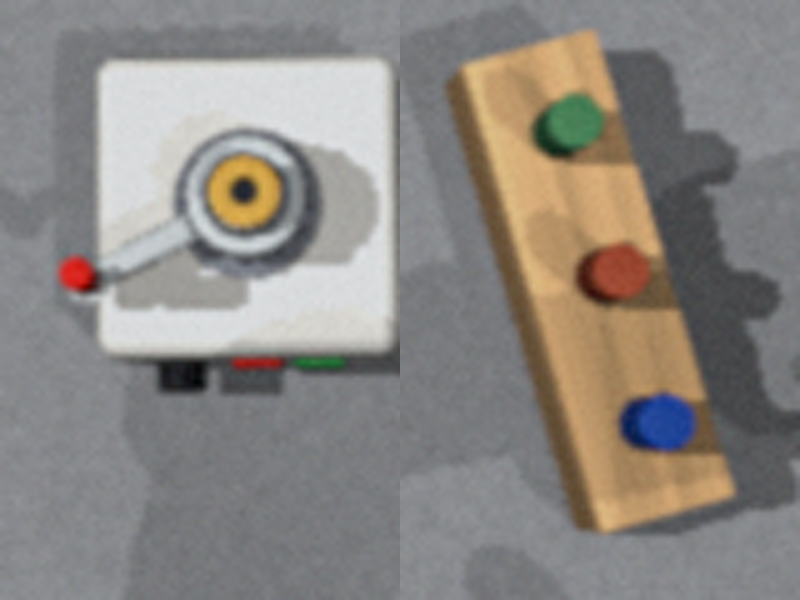

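View pics/cside.png

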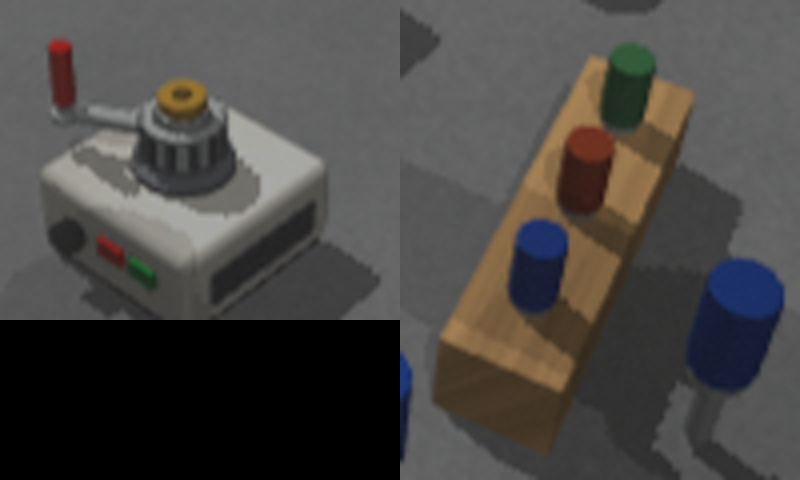

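The crops show the rack's blue head at the rack end nearest the robot, with both free-standing blue ones clearly larger. The collet hole is at top (303.4,202.6), the post top at (270,219), and the blue head's top disc at about (442.7,249.2). Next I'll work out positions and distances from the known heights.

```bash
python3 - <<'E'
from h import *
t=r.calibration('top');s=r.calibration('side')
f=lambda c,u,v,z:atz(c,u,v,z).round(4)
print('nose',f(t,303.4,202.6,.12),f(s,310.1,173.6,.12))
print('handle',f(t,270,219,.14),f(s,279.6,160.8,.14))
print('blue',f(t,442.7,249.2,.103),f(s,385.1,269.6,.103))
print('rust',f(t,433.2,218.7,.103),f(s,396.4,245.6,.103))
print('green',f(t,424.5,189,.103),f(s,407.4,223.4,.103))
E
```

```text
nose [0.5673 0.0551 0.12  ] [0.5662 0.0503 0.12  ]
handle [0.5339 0.1215 0.14  ] [0.5352 0.1189 0.14  ]
blue [ 0.4662 -0.2287  0.103 ] [ 0.4664 -0.232   0.103 ]
rust [ 0.5295 -0.212   0.103 ] [ 0.5285 -0.215   0.103 ]
green [ 0.5917 -0.1966  0.103 ] [ 0.5944 -0.1979  0.103 ]
```

```bash
python3 -m pendant '[{"tx":1.72,"ty":3.48,"twist":-1.3},{"tx":1.72,"ty":3.48,"twist":-1.3},{"tx":1.72,"ty":3.48,"twist":-1.3},{"tx":1.72,"ty":3.48,"twist":-1.3},{"tx":1.72,"ty":3.48,"twist":-1.3}]' 115 20
python3 -m pendant '[{"tx":1.72,"ty":3.48,"twist":-1.3},{"tx":1.72,"ty":3.48,"twist":-1.3},{"tx":1.72,"ty":3.48,"twist":-1.3},{"tx":1.72,"ty":3.48,"twist":-1.3},{"tx":1.72,"ty":3.48,"twist":-1.3}]'
python3 -m pendant '[{},{}]'
```

```text
invalid input
invalid input
invalid input
```

```bash
python3 -m pendant '[{"tx":1.72,"ty":3.48,"tz":0,"twist":-1.3},{"tx":1.72,"ty":3.48,"tz":0,"twist":-1.3},{"tx":1.72,"ty":3.48,"tz":0,"twist":-1.3},{"tx":1.72,"ty":3.48,"tz":0,"twist":-1.3},{"tx":1.72,"ty":3.48,"tz":0,"twist":-1.3}]' 115 20
```

```text
time: 0.52
position: [0.3811, -0.4034, 0.2161]
tcp_rot: [0.984, 0.177, -0.0, -0.0]
contact_force: [1.3, -0.6, -0.3]
opening: 0.0643
grasp_force: 0.0
```

```bash
python3 -m pendant '[{"tx":1.72,"ty":3.48,"tz":0,"twist":-1.3},{"tx":1.72,"ty":3.48,"tz":0,"twist":-1.3},{"tx":1.72,"ty":3.48,"tz":0,"twist":-1.3},{"tx":1.72,"ty":3.48,"tz":0,"twist":-1.3},{"tx":1.72,"ty":3.48,"tz":0,"twist":-1.3}]' 
python3 -m pendant '[{"tx":0,"ty":0,"tz":0,"twist":0},{"tx":0,"ty":0,"tz":0,"twist":0}]'
python3 - <<'E'
from h import *
p,d,c=cam('side');q,e,f=cam('top')
a=cv2.resize(p[180:330,300:500],(800,600)); cv2.imwrite('pics/a1.png',a[:,:,::-1])
print(r.sense()['position'])
E
```

```text
time: 0.93
position: [0.4671, -0.2294, 0.2163]
tcp_rot: [0.993, 0.121, -0.0, -0.0]
contact_force: [0.4, -0.8, -0.2]
opening: 0.0514
grasp_force: 0.0
time: 1.1
position: [0.468, -0.2285, 0.2162]
tcp_rot: [0.992, 0.125, -0.0, -0.0]
contact_force: [-0.0, -0.8, -0.3]
opening: 0.0515
grasp_force: 0.0
[ 0.46622819 -0.23219206  0.21630741]
```

View pics/a1.png

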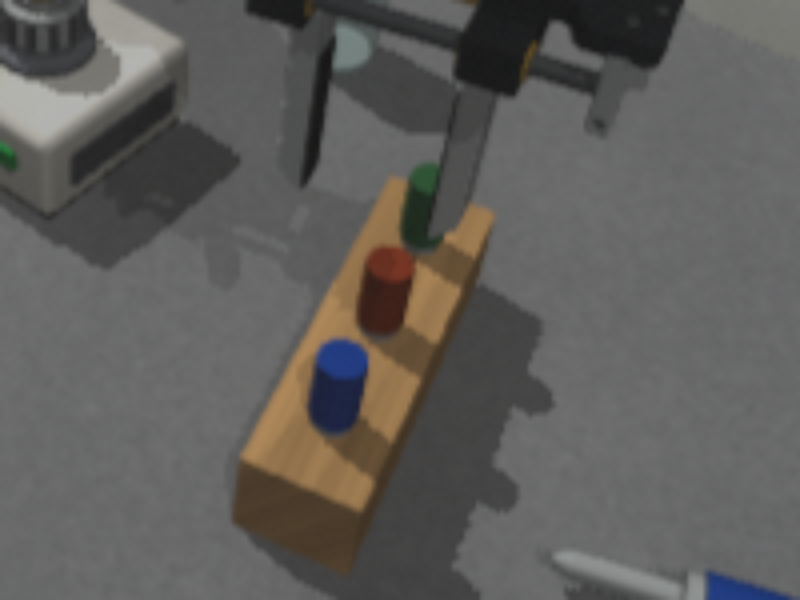

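The fingers hang above the rack, whose heads still stand upright; the blue one is at crop (338,390). One large blue look-alike now lies on its side at crop (700,580), so I'll check the full view.

```bash
python3 - <<'E'
from h import *
p,d,c=load('side');q,e,f=load('top')
cv2.imwrite('pics/a2.png',np.hstack([p[200:,300:],q[100:300,340:]])[:,:,::-1])
for _ in range(4): s=r.sense();print(s['time'],s['position'].round(4))
E
```

```text
1.2 [ 0.4662 -0.2322  0.2163]
1.2 [ 0.4662 -0.2322  0.2163]
1.2 [ 0.4662 -0.2322  0.2163]
1.2 [ 0.4662 -0.2322  0.2163]
```

View pics/a2.png

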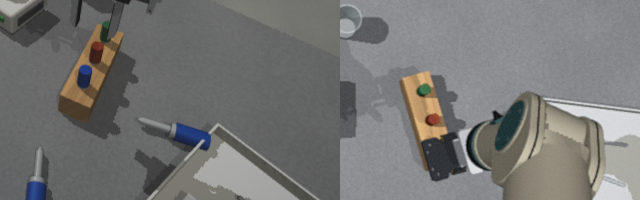

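Both free-standing look-alikes toppled by themselves: they stood on their shank tips and the force reading stayed at zero. They now lie clear, so I'll go down over the rack's blue head.

```bash
python3 -m pendant '[{"tx":0,"ty":0.1,"tz":-2.8,"twist":0},{"tx":0,"ty":0,"tz":-2.8,"twist":0},{"tx":0,"ty":0,"tz":-2.8,"twist":0},{"tx":0,"ty":0,"tz":-2.8,"twist":0}]'
python3 -m pendant '[{"tx":0,"ty":0,"tz":-1.4,"twist":0},{"tx":0,"ty":0,"tz":-1.2,"twist":0},{"tx":0,"ty":0,"tz":0,"twist":0},{"tx":0,"ty":0,"tz":0,"twist":0}]'
python3 -c "
from h import *
p,d,c=cam('side')
cv2.imwrite('pics/a3.png',cv2.resize(p[200:320,330:450],(600,600))[:,:,::-1])
print(r.sense()['position'])"
```

```text
time: 1.53
position: [0.4658, -0.2328, 0.1035]
tcp_rot: [0.993, 0.12, 0.0, 0.001]
contact_force: [1.0, 0.1, 0.5]
opening: 0.0517
grasp_force: 0.0
time: 1.87
position: [0.4656, -0.232, 0.0781]
tcp_rot: [0.993, 0.12, -0.001, -0.0]
contact_force: [0.1, 0.9, -0.1]
opening: 0.0515
grasp_force: 0.0
[ 0.46638648 -0.23189635  0.07876051]
```

View pics/a3.png

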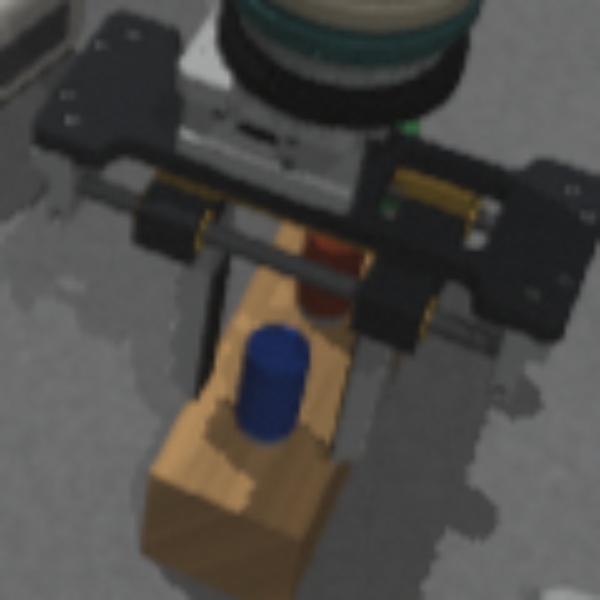

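The fingers straddle the blue head: tips at crop (200,390) and (350,455), their midpoint on the head's lower axis at (268,420). I'll close and lift.

```bash
python3 -m pendant '[{"tx":0,"ty":0,"tz":0,"twist":0},{"tx":0,"ty":0,"tz":0,"twist":0},{"tx":0,"ty":0,"tz":0,"twist":0},{"tx":0,"ty":0,"tz":0,"twist":0},{"tx":0,"ty":0,"tz":0,"twist":0}]' 255 25
python3 -m pendant '[{"tx":0,"ty":0,"tz":0,"twist":0},{"tx":0,"ty":0,"tz":0,"twist":0},{"tx":0,"ty":0,"tz":0,"twist":0}]'
```

```text
time: 2.33
position: [0.4671, -0.2303, 0.0789]
tcp_rot: [0.993, 0.122, 0.0, 0.0]
contact_force: [-0.6, 0.7, 3.8]
opening: 0.0236
grasp_force: 25.0
time: 2.58
position: [0.4671, -0.2303, 0.0789]
tcp_rot: [0.993, 0.122, 0.0, 0.0]
contact_force: [-1.2, 0.7, 5.8]
opening: 0.0236
grasp_force: 25.0
```

```bash
python3 -m pendant '[{"tx":0,"ty":0,"tz":1.5,"twist":0},{"tx":0,"ty":0,"tz":3,"twist":0},{"tx":0,"ty":0,"tz":3.5,"twist":0},{"tx":0,"ty":0,"tz":3.5,"twist":0},{"tx":0,"ty":0,"tz":3.1,"twist":0}]'
python3 -m pendant '[{"tx":1,"ty":2.8,"tz":0,"twist":0},{"tx":1,"ty":2.8,"tz":0,"twist":0},{"tx":1,"ty":2.8,"tz":0,"twist":0},{"tx":1,"ty":2.8,"tz":0,"twist":0},{"tx":1,"ty":2.8,"tz":0,"twist":0}]'
python3 -m pendant '[{"tx":1,"ty":2.8,"tz":0,"twist":0},{"tx":1,"ty":2.8,"tz":0,"twist":0},{"tx":1,"ty":2.8,"tz":0,"twist":0},{"tx":1,"ty":2.8,"tz":0,"twist":0},{"tx":1,"ty":2.8,"tz":0,"twist":0}]'
python3 -m pendant '[{"tx":0,"ty":0,"tz":0,"twist":0},{"tx":0,"ty":0,"tz":0,"twist":0},{"tx":0,"ty":0,"tz":0,"twist":0},{"tx":0,"ty":0,"tz":0,"twist":0}]'
python3 -c "
from h import *
p,d,c=cam('side');q,e,f=cam('top')
cv2.imwrite('pics/a4.png',np.hstack([cv2.resize(p[110:230,260:360],(500,600),interpolation=2),cv2.resize(q[150:270,270:330],(300,600))])[:,:,::-1])
print(r.sense()['position'])"
```

```text
time: 3.0
position: [0.4666, -0.2302, 0.2261]
tcp_rot: [0.993, 0.122, -0.0, 0.0]
contact_force: [0.5, 0.7, -1.1]
opening: 0.0237
grasp_force: 25.0
time: 3.42
position: [0.5168, -0.0889, 0.2242]
tcp_rot: [0.993, 0.122, -0.0, -0.0]
contact_force: [0.9, -0.5, -0.2]
opening: 0.0233
grasp_force: 25.0
time: 3.83
position: [0.5667, 0.0512, 0.2239]
tcp_rot: [0.993, 0.122, -0.001, 0.0]
contact_force: [1.7, -0.8, -0.5]
opening: 0.0232
grasp_force: 25.0
time: 4.17
position: [0.5663, 0.0481, 0.2242]
tcp_rot: [0.993, 0.121, -0.001, 0.0]
contact_force: [0.3, -0.1, -0.7]
opening: 0.0231
grasp_force: 25.0
[0.5665331  0.04810837 0.22443479]
```

View pics/a4.png

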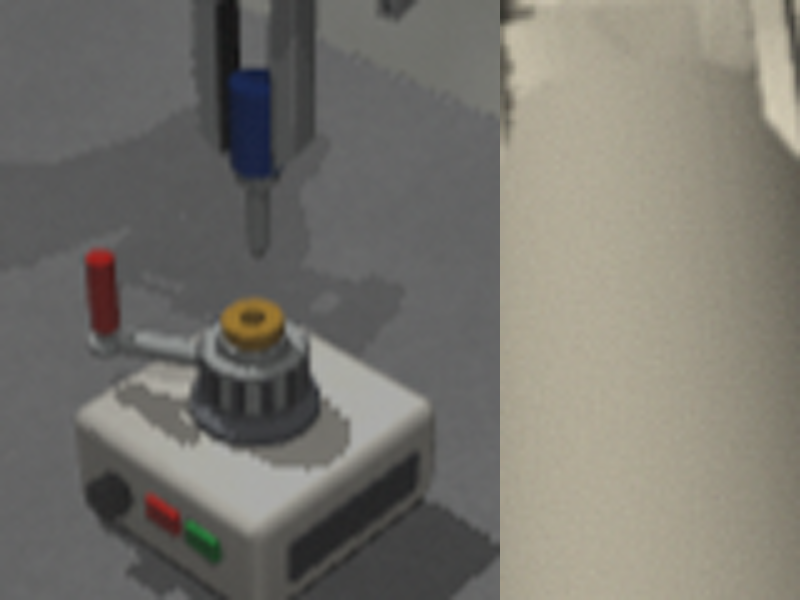

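The head hangs upright in the fingers: shank tip at crop (260,252), collet hole at (252,317), with the top view blocked by the arm. I'll work out the offset from the side view with nose and shank measured in the same picture.

```bash
cat > m.py <<'E'
from h import *
def blob(p,d,c,lo,hi,box):
    x0,y0,x1,y1=box; hsv=cv2.cvtColor(p,cv2.COLOR_RGB2HSV); m=np.zeros(p.shape[:2],np.uint8)
    m[y0:y1,x0:x1]=cv2.inRange(hsv[y0:y1,x0:x1],lo,hi); return m>0
def proj(c,P): return cv2.projectPoints(np.array(P,float).reshape(-1,1,3),np.array(c['rvec']),np.array(c['tvec']),np.array([[c['fx'],0,c['cx']],[0,c['fy'],c['cy']],[0,0,1.]]),None)[0].reshape(-1,2)
E
python3 - <<'E'
from m import *
p,d,c=load('side'); s=r.sense()['position']
m=blob(p,d,c,(110,150,40),(125,255,255),(290,100,340,175))
vv,uu=np.nonzero(m); print('blue px',uu.min(),uu.max(),vv.min(),vv.max(),'meanu',uu.mean(),vv.mean(),'depth med',np.median(d[m]))
for v in range(138,163,3): print(v,p[v,302:320].sum(1)//3)
w=world(c,uu+0.,vv+0.,d[m]);print('blue surf mean',w.mean(0))
n=blob(p,d,c,(12,120,100),(25,255,255),(295,165,325,185)); vv,uu=np.nonzero(n); print('brass',uu.mean(),vv.mean(),np.median(d[n]),world(c,uu+0.,vv+0.,d[n]).mean(0))
for P in ((s[0],s[1]),(.567,.0527)):
    z=s[2]; print(P,proj(c,[[P[0],P[1],h] for h in (z-.009+.018,z-.009-.018,z-.028,z-.066)]+[[P[0],P[1],.12]]).round(1).tolist())
E
```

```text
blue px 306 313 124 144 meanu 310.16883116883116 131.25974025974025 depth med 0.76001734
138 [77 72 40 27 34 38 38 43 41 42 41 40 60 74 76 77 74 67]
141 [87 86 81 74 46 39 39 40 43 41 41 40 49 71 77 75 78 83]
144 [87 87 87 88 76 53 44 43 44 43 41 42 50 50 75 87 89 90]
147 [87 87 87 88 88 85 78 72 65 70 70 68 78 86 87 88 88 89]
150 [89 90 89 87 88 89 89 72 72 74 68 65 83 87 88 87 89 88]
153 [88 88 88 89 87 88 87 74 72 74 73 67 83 88 87 88 89 88]
156 [88 87 87 88 89 87 87 76 73 76 73 68 84 88 90 90 88 89]
159 [89 87 88 89 89 88 87 83 73 73 69 73 87 89 88 89 89 88]
162 [89 88 88 86 85 87 88 89 90 85 88 86 88 90 91 90 91 89]
blue surf mean [0.56160016 0.04220596 0.2379624 ]
brass 310.0869565217391 173.3768115942029 0.8508768 [0.57382845 0.0578045  0.11263728]
(np.float64(0.5665331020597135), np.float64(0.04810836744862902)) [[309.8, 131.3], [310.2, 145.7], [310.2, 146.1], [310.5, 160.3], [310.9, 173.9]]
(0.567, 0.0527) [[308.4, 130.4], [308.8, 144.8], [308.8, 145.2], [309.2, 159.5], [309.6, 173.0]]
```

The side view agrees with a shift of about +0.05, +0.45 cm. I'll align, go down close, and re-measure.

```bash
python3 -m pendant '[{"tx":0.05,"ty":0.45,"tz":-1,"twist":0},{"tx":0,"ty":0,"tz":-1,"twist":0},{"tx":0,"ty":0,"tz":-1,"twist":0},{"tx":0,"ty":0,"tz":0,"twist":0},{"tx":0,"ty":0,"tz":0,"twist":0}]'
python3 -m pendant '[{"tx":0,"ty":0,"tz":0,"twist":0},{"tx":0,"ty":0,"tz":0,"twist":0},{"tx":0,"ty":0,"tz":0,"twist":0}]'
python3 - <<'E'
from m import *
p,d,c=cam('side'); s=r.sense()['position'];print(s)
for v in range(154,184,2): print(v,p[v,300:322].sum(1)//3)
z=s[2];print(proj(c,[[s[0],s[1],z-.04],[s[0],s[1],z-.066],[.567,.0527,z-.04],[.567,.0527,.12]]).round(1).tolist())
E
```

```text
time: 4.68
position: [0.5665, 0.054, 0.1932]
tcp_rot: [0.993, 0.122, -0.001, 0.0]
contact_force: [-0.8, 0.3, -0.9]
opening: 0.0236
grasp_force: 25.0
time: 4.93
position: [0.5677, 0.0542, 0.1949]
tcp_rot: [0.993, 0.122, 0.0, -0.0]
contact_force: [-0.5, 1.0, -0.5]
opening: 0.0234
grasp_force: 25.0
[0.56766758 0.05420369 0.19486801]
154 [ 90  90  89  89  87  74  52  44  42  42  43  42  42  50  62  83  88  89
  90  89  99 102]
156 [ 89  87  88  87  87  86  73  72  68  64  64  69  70  66  80  88  90  88
  88  88  95 100]
158 [ 87  88  89  88  88  88  90  88  68  64  65  61  71  87  89  90  90  89
  89  87  88 100]
160 [88 88 89 87 87 90 89 87 70 73 76 65 67 85 90 88 88 88 89 88 88 99]
162 [ 87  86  87  89  89  86  87  88  70  72  75  70  68  84  89  90  90  91
  91  89  89 101]
164 [ 87  88  87  88  88  87  86  87  79  74  75  70  70  85  88  89  89  89
  89  90  99 104]
166 [90 87 86 87 89 88 86 86 74 73 76 71 70 85 88 88 90 91 91 91 90 96]
168 [87 87 87 86 87 88 87 87 76 71 75 69 73 86 88 87 88 90 90 89 91 91]
170 [ 86  86  87  86  86  87  91  99  99  85  74  80  98 101  97  90  88  89
  89  89  89  88]
172 [ 87  87  87  88  95 104 105 103  87  68  64  67  81 101 105 104  94  89
  90  91  90  94]
174 [ 86  87  86 108  98 104 106 106  81  68  64  66  67  87  90  89  80 115
 107  86  88  99]
176 [111 133 140 127  88  70  79  90  98 100 100  96  78  68  63  54  56 127
 142 144 129 106]
178 [108 138 141  86  93  91  63  55  56  58  58  58  57  56  51  59  75  64
 114 139 121 102]
180 [108 140 142  93  68  75 105  79  68  67  71  73  65  68  77  68  62  68
  87  92  98  84]
182 [ 52  99 131 144 133 117 100  76  72  73  73  74  71  72  74  79  85  91
  90  79  52  65]
[[309.0, 160.4], [309.2, 169.6], [309.3, 160.8], [309.6, 173.0]]
```

The shank centre is at u≈310.1 and the hole's axis at that height at ≈309.8, so the error is under 1 mm, inside the taper's capture range. I'll go down gently, watching forces.

```bash
python3 -m pendant '[{"tx":-0.05,"ty":0,"tz":-0.4,"twist":0},{"tx":0,"ty":0,"tz":-0.4,"twist":0},{"tx":0,"ty":0,"tz":-0.3,"twist":0},{"tx":0,"ty":0,"tz":0,"twist":0},{"tx":0,"ty":0,"tz":0,"twist":0}]'
python3 -m pendant '[{"tx":0,"ty":0,"tz":-0.2,"twist":0},{"tx":0,"ty":0,"tz":-0.2,"twist":0},{"tx":0,"ty":0,"tz":0,"twist":0},{"tx":0,"ty":0,"tz":0,"twist":0}]'
```

```text
time: 5.4
position: [0.5666, 0.0542, 0.1831]
tcp_rot: [0.993, 0.122, -0.0, 0.0]
contact_force: [-0.3, -0.6, -0.3]
opening: 0.0235
grasp_force: 25.0
time: 5.73
position: [0.5668, 0.0542, 0.1794]
tcp_rot: [0.993, 0.122, -0.0, 0.0]
contact_force: [0.4, 0.3, -1.0]
opening: 0.0235
grasp_force: 25.0
```

```bash
python3 -m pendant '[{"tx":0,"ty":0,"tz":-0.2,"twist":0},{"tx":0,"ty":0,"tz":-0.2,"twist":0},{"tx":0,"ty":0,"tz":0,"twist":0},{"tx":0,"ty":0,"tz":0,"twist":0}]'
python3 -m pendant '[{"tx":0,"ty":0,"tz":-0.2,"twist":0},{"tx":0,"ty":0,"tz":-0.2,"twist":0},{"tx":0,"ty":0,"tz":0,"twist":0},{"tx":0,"ty":0,"tz":0,"twist":0}]'
```

```text
time: 6.07
position: [0.5668, 0.0542, 0.1753]
tcp_rot: [0.993, 0.122, -0.0, 0.0]
contact_force: [-0.6, -0.0, -1.9]
opening: 0.0238
grasp_force: 25.0
time: 6.4
position: [0.5669, 0.0542, 0.1713]
tcp_rot: [0.993, 0.122, -0.0, 0.0]
contact_force: [1.4, -0.5, -0.9]
opening: 0.0236
grasp_force: 25.0
```

```bash
python3 -m pendant '[{"tx":0,"ty":0,"tz":-0.2,"twist":0},{"tx":0,"ty":0,"tz":-0.2,"twist":0},{"tx":0,"ty":0,"tz":-0.2,"twist":0},{"tx":0,"ty":0,"tz":0,"twist":0},{"tx":0,"ty":0,"tz":0,"twist":0}]'
python3 -m pendant '[{"tx":0,"ty":0,"tz":-0.2,"twist":0},{"tx":0,"ty":0,"tz":-0.2,"twist":0},{"tx":0,"ty":0,"tz":-0.2,"twist":0},{"tx":0,"ty":0,"tz":0,"twist":0},{"tx":0,"ty":0,"tz":0,"twist":0}]'
```

```text
time: 6.82
position: [0.5669, 0.0542, 0.1653]
tcp_rot: [0.993, 0.122, -0.0, 0.0]
contact_force: [0.3, 0.2, -0.6]
opening: 0.0237
grasp_force: 25.0
time: 7.23
position: [0.5669, 0.0542, 0.1593]
tcp_rot: [0.993, 0.122, -0.0, -0.0]
contact_force: [-0.2, -0.4, -1.5]
opening: 0.0236
grasp_force: 25.0
```

```bash
python3 -m pendant '[{"tx":0,"ty":0,"tz":-0.2,"twist":0},{"tx":0,"ty":0,"tz":-0.2,"twist":0},{"tx":0,"ty":0,"tz":-0.2,"twist":0},{"tx":0,"ty":0,"tz":0,"twist":0},{"tx":0,"ty":0,"tz":0,"twist":0}]'
python3 -m pendant '[{"tx":0,"ty":0,"tz":-0.2,"twist":0},{"tx":0,"ty":0,"tz":-0.2,"twist":0},{"tx":0,"ty":0,"tz":-0.1,"twist":0},{"tx":0,"ty":0,"tz":0,"twist":0},{"tx":0,"ty":0,"tz":0,"twist":0}]'
```

```text
time: 7.65
position: [0.5668, 0.0543, 0.1533]
tcp_rot: [0.993, 0.122, -0.0, -0.0]
contact_force: [0.5, 0.8, -1.2]
opening: 0.0235
grasp_force: 25.0
time: 8.07
position: [0.5669, 0.0542, 0.1484]
tcp_rot: [0.993, 0.122, -0.0, -0.0]
contact_force: [0.0, 0.8, -0.8]
opening: 0.0237
grasp_force: 25.0
```

```bash
python3 -m pendant '[{"tx":0,"ty":0,"tz":-0.1,"twist":0},{"tx":0,"ty":0,"tz":-0.1,"twist":0},{"tx":0,"ty":0,"tz":-0.1,"twist":0},{"tx":0,"ty":0,"tz":0,"twist":0},{"tx":0,"ty":0,"tz":0,"twist":0}]'
python3 -m pendant '[{"tx":0,"ty":0,"tz":-0.1,"twist":0},{"tx":0,"ty":0,"tz":0,"twist":0},{"tx":0,"ty":0,"tz":0,"twist":0}]'
```

```text
time: 8.48
position: [0.5668, 0.0542, 0.1454]
tcp_rot: [0.993, 0.122, -0.0, 0.0]
contact_force: [0.2, 0.7, -0.9]
opening: 0.0235
grasp_force: 25.0
time: 8.73
position: [0.5669, 0.0542, 0.1444]
tcp_rot: [0.993, 0.122, 0.0, 0.0]
contact_force: [-0.3, 0.2, -1.7]
opening: 0.0235
grasp_force: 25.0
```

```bash
python3 -m pendant '[{"tx":0,"ty":0,"tz":-0.05,"twist":0},{"tx":0,"ty":0,"tz":0,"twist":0},{"tx":0,"ty":0,"tz":0,"twist":0}]'
```

```text
time: 8.98
position: [0.5669, 0.0542, 0.144]
tcp_rot: [0.993, 0.122, 0.0, 0.0]
contact_force: [0.4, -0.8, -2.0]
opening: 0.0237
grasp_force: 25.0
```

```bash
python3 -m pendant '[{"tx":0,"ty":0,"tz":-0.05,"twist":0},{"tx":0,"ty":0,"tz":0,"twist":0},{"tx":0,"ty":0,"tz":0,"twist":0}]'|grep -E 'pos|contact'
python3 -m pendant '[{"tx":0,"ty":0,"tz":-0.05,"twist":0},{"tx":0,"ty":0,"tz":0,"twist":0},{"tx":0,"ty":0,"tz":0,"twist":0}]'|grep -E 'pos|contact'
```

```text
position: [0.5669, 0.0542, 0.144]
contact_force: [-1.3, -0.1, 5.2]
position: [0.5669, 0.0542, 0.1439]
contact_force: [-1.9, 0.0, 8.5]
```

Contact at TCP z 0.144, as predicted, so the shoulder is home with about 9 N on it. I'll release and rise.

```bash
python3 -m pendant '[{"tx":0,"ty":0,"tz":0.05,"twist":0},{"tx":0,"ty":0,"tz":0,"twist":0},{"tx":0,"ty":0,"tz":0,"twist":0},{"tx":0,"ty":0,"tz":0,"twist":0},{"tx":0,"ty":0,"tz":0,"twist":0}]' 125|grep -E 'pos|contact|open'
python3 -m pendant '[{"tx":0,"ty":0,"tz":1,"twist":0},{"tx":0,"ty":0,"tz":2,"twist":0},{"tx":0,"ty":0,"tz":3,"twist":0},{"tx":0,"ty":0,"tz":2,"twist":0},{"tx":0,"ty":0,"tz":0,"twist":0}]'
python3 - <<'E'
from m import *
p,d,c=cam('side')
cv2.imwrite('pics/a5.png',cv2.resize(p[110:230,260:360],(500,600),interpolation=2)[:,:,::-1])
E
```

```text
position: [0.5668, 0.0542, 0.1432]
contact_force: [-0.3, 0.6, -0.3]
opening: 0.0476
time: 10.32
position: [0.5699, 0.0545, 0.2284]
tcp_rot: [0.993, 0.122, 0.004, -0.0]
contact_force: [1.3, 0.4, -0.1]
opening: 0.0478
grasp_force: 0.0
```

View pics/a5.png

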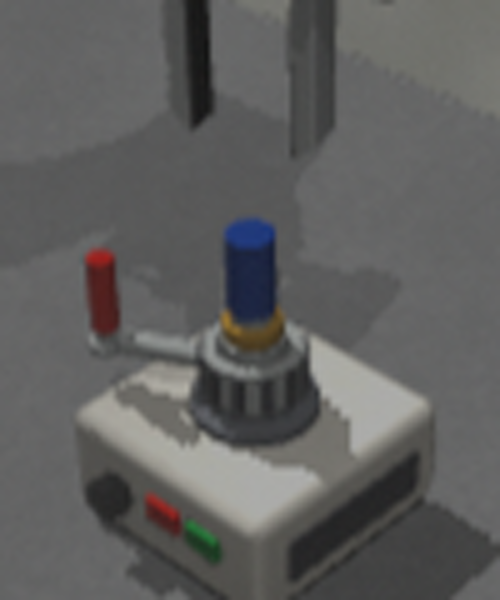

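The blue head stands upright with its shoulder on the brass face, crop (250,320), and the fingers are clear. The handle is unmoved at (100,290). Next I'll close the fingers and go behind the post on its counter-clockwise side.

```bash
python3 -m pendant '[{"tx":-1.55,"ty":1.33,"tz":0,"twist":3.3},{"tx":-1.55,"ty":1.33,"tz":0,"twist":3.3},{"tx":-1.55,"ty":1.33,"tz":0,"twist":3.3},{"tx":-1.55,"ty":1.33,"tz":0,"twist":3.1},{"tx":0,"ty":0,"tz":0,"twist":0}]' 255 10|grep -E 'pos|rot|open'
python3 -m pendant '[{"tx":0,"ty":0,"tz":0,"twist":0},{"tx":0,"ty":0,"tz":0,"twist":0},{"tx":0,"ty":0,"tz":0,"twist":0},{"tx":0,"ty":0,"tz":0,"twist":0}]'
```

```text
position: [0.5009, 0.1104, 0.2226]
tcp_rot: [0.972, 0.237, -0.002, -0.001]
opening: 0.0179
time: 11.12
position: [0.5055, 0.1065, 0.2232]
tcp_rot: [0.973, 0.232, -0.0, 0.0]
contact_force: [0.1, -0.6, 0.2]
opening: 0.0006
grasp_force: 0.0
```

```bash
python3 -m pendant '[{"tx":0,"ty":0,"tz":-2.4,"twist":0},{"tx":0,"ty":0,"tz":-2.4,"twist":0},{"tx":0,"ty":0,"tz":-2.4,"twist":0},{"tx":0,"ty":0,"tz":-2.2,"twist":0},{"tx":0,"ty":0,"tz":0,"twist":0}]' |grep -E 'pos|cont'
python3 -m pendant '[{"tx":0.8,"ty":0.4,"tz":0,"twist":0},{"tx":0.2,"ty":0.1,"tz":0,"twist":0},{"tx":0,"ty":0,"tz":0,"twist":0},{"tx":0,"ty":0,"tz":0,"twist":0}]'
```

```text
position: [0.5025, 0.1061, 0.1259]
contact_force: [-0.1, 0.2, -0.9]
time: 11.87
position: [0.5161, 0.1128, 0.1307]
tcp_rot: [0.972, 0.233, 0.001, -0.0]
contact_force: [0.1, 0.2, 0.1]
opening: 0.0003
grasp_force: 0.0
```

```bash
python3 - <<'E'
import numpy as np
c=np.array([.567,.0542])
def P(th):
    a=np.radians(th);u=np.array([np.cos(a),np.sin(a)]);t=np.array([u[1],-u[0]]);return c+.075*u-.015*t
for th in range(117,42,-5): print(th,P(th).round(4),((P(th-5)-P(th))*100).round(2))
print((P(117)-[.5161,.1128])*100)
E
```

```text
117 [0.5196 0.1142] [0.54 0.39]
112 [0.525  0.1181] [0.57 0.34]
107 [0.5307 0.1215] [0.6  0.29]
102 [0.5367 0.1244] [0.62 0.24]
97 [0.543  0.1268] [0.64 0.18]
92 [0.5494 0.1286] [0.66 0.13]
87 [0.5559 0.1299] [0.66 0.07]
82 [0.5626 0.1306] [0.67 0.01]
77 [0.5693 0.1307] [ 0.67 -0.05]
72 [0.5759 0.1302] [ 0.66 -0.11]
67 [0.5825 0.1291] [ 0.65 -0.16]
62 [0.589  0.1275] [ 0.63 -0.22]
57 [0.5953 0.1253] [ 0.61 -0.27]
52 [0.6014 0.1225] [ 0.58 -0.33]
47 [0.6072 0.1193] [ 0.55 -0.37]
[0.34856147 0.14156318]
```

```bash
python3 -m pendant '[{"tx":0.35,"ty":0.14,"tz":0,"twist":0},{"tx":0,"ty":0,"tz":0,"twist":0},{"tx":0.27,"ty":0.2,"tz":0,"twist":-2.5},{"tx":0.27,"ty":0.19,"tz":0,"twist":-2.5},{"tx":0,"ty":0,"tz":0,"twist":0}]' |grep -E 'pos|cont'
python3 -m pendant '[{"tx":0.28,"ty":0.17,"tz":0,"twist":-2.5},{"tx":0.29,"ty":0.17,"tz":0,"twist":-2.5},{"tx":0.3,"ty":0.15,"tz":0,"twist":-2.5},{"tx":0.3,"ty":0.14,"tz":0,"twist":-2.5},{"tx":0,"ty":0,"tz":0,"twist":0}]'
```

```text
position: [0.5223, 0.1171, 0.1295]
contact_force: [-3.1, -1.8, 3.2]
time: 12.7
position: [0.5342, 0.1242, 0.1294]
tcp_rot: [0.995, 0.104, -0.001, 0.0]
contact_force: [-3.3, 0.2, 1.6]
opening: 0.0003
grasp_force: 1.9
```

```bash
python3 -m pendant '[{"tx":0.31,"ty":0.12,"tz":0,"twist":-2.5},{"tx":0.31,"ty":0.12,"tz":0,"twist":-2.5},{"tx":0,"ty":0,"tz":0,"twist":0}]' |grep -E 'pos|cont'
python3 -m pendant '[{"tx":0.32,"ty":0.1,"tz":0,"twist":-2.5},{"tx":0.32,"ty":0.08,"tz":0,"twist":-2.5},{"tx":0,"ty":0,"tz":0,"twist":0}]'|grep -E 'pos|cont'
```

```text
position: [0.5406, 0.1269, 0.1294]
contact_force: [-3.6, 0.8, 0.7]
position: [0.5473, 0.129, 0.1294]
contact_force: [-3.4, 1.2, 0.6]
```

```bash
python3 -m pendant '[{"tx":0.33,"ty":0.07,"tz":0,"twist":-2.5},{"tx":0.33,"ty":0.06,"tz":0,"twist":-2.5},{"tx":0,"ty":0,"tz":0,"twist":0}]' |grep -E 'pos|cont'
```

```text
position: [0.5537, 0.1304, 0.1293]
contact_force: [-4.5, 2.1, 0.9]
```

```bash
python3 -m pendant '[{"tx":0.33,"ty":0.03,"tz":0,"twist":-2.5},{"tx":0.34,"ty":0.03,"tz":0,"twist":-2.5},{"tx":0,"ty":0,"tz":0,"twist":0}]' |grep -E 'pos|cont'
```

```text
position: [0.5594, 0.1314, 0.1293]
contact_force: [-6.9, 2.9, 3.8]
```

Force is starting to rise (about 7 N), so the jaws are bearing. From here I'll take small steps.

```bash
python3 -m pendant '[{"tx":0.15,"ty":0,"tz":0,"twist":-1.2},{"tx":0,"ty":0,"tz":0,"twist":0},{"tx":0,"ty":0,"tz":0,"twist":0}]' |grep -E 'pos|cont'
```

```text
position: [0.56, 0.1315, 0.1293]
contact_force: [-7.6, 3.2, 4.3]
```

```bash
python3 -m pendant '[{"tx":0.15,"ty":0,"tz":0,"twist":-1.2},{"tx":0,"ty":0,"tz":0,"twist":0},{"tx":0,"ty":0,"tz":0,"twist":0}]' |grep -E 'pos|cont'
```

```text
position: [0.5611, 0.1317, 0.1293]
contact_force: [-8.8, 3.2, 5.4]
```

```bash
python3 -m pendant '[{"tx":0.13,"ty":-0.01,"tz":0,"twist":-0.8},{"tx":0,"ty":0,"tz":0,"twist":0},{"tx":0,"ty":0,"tz":0,"twist":0}]' |grep -E 'pos|cont'
python3 -m pendant '[{"tx":0,"ty":0,"tz":0,"twist":0},{"tx":0,"ty":0,"tz":0,"twist":0},{"tx":0,"ty":0,"tz":0,"twist":0}]' |grep -E 'pos|cont'
```

```text
position: [0.5621, 0.1318, 0.1293]
contact_force: [-9.0, 3.9, 6.4]
position: [0.5621, 0.1318, 0.1293]
contact_force: [-9.1, 3.6, 5.5]
```

```bash
python3 -m pendant '[{"tx":0.07,"ty":-0.01,"tz":0,"twist":0},{"tx":0,"ty":0,"tz":0,"twist":0},{"tx":0,"ty":0,"tz":0,"twist":0}]' |grep -E 'pos|cont'
python3 -m pendant '[{"tx":0,"ty":0,"tz":0,"twist":0},{"tx":0,"ty":0,"tz":0,"twist":0}]' |grep -E 'pos|cont'
```

```text
position: [0.5625, 0.1318, 0.1292]
contact_force: [-9.8, 3.5, 6.0]
position: [0.5625, 0.1318, 0.1293]
contact_force: [-8.8, 3.7, 5.8]
```

The tangential push is about 10 N, a good grip. I'll back off and rise.

```bash
python3 -m pendant '[{"tx":-0.3,"ty":0.03,"tz":0,"twist":0},{"tx":-0.6,"ty":0.06,"tz":0,"twist":0},{"tx":-1,"ty":0.1,"tz":0,"twist":0},{"tx":-1,"ty":0.1,"tz":0,"twist":0},{"tx":0,"ty":0,"tz":0,"twist":0}]' |grep -E 'pos|cont'
python3 -m pendant '[{"tx":0,"ty":0,"tz":2.5,"twist":0},{"tx":0,"ty":0,"tz":3,"twist":0},{"tx":0,"ty":0,"tz":3,"twist":0},{"tx":-2,"ty":2,"tz":2,"twist":0},{"tx":-2,"ty":2,"tz":0,"twist":0}]' |grep -E 'pos|cont'
python3 -m pendant '[{"tx":0,"ty":0,"tz":0,"twist":0},{"tx":0,"ty":0,"tz":0,"twist":0},{"tx":0,"ty":0,"tz":0,"twist":0},{"tx":0,"ty":0,"tz":0,"twist":0},{"tx":0,"ty":0,"tz":0,"twist":0}]' |grep -E 'pos|cont|time'
python3 - <<'E'
from m import *
p,d,c=cam('side');q,e,f=cam('top')
cv2.imwrite('pics/a6.png',np.hstack([cv2.resize(p[110:230,260:360],(500,600),interpolation=2),cv2.resize(q[165:245,255:335],(300,300))[:,:].repeat(2,0)[:600]])[:,:,::-1])
E
```

```text
position: [0.5365, 0.1325, 0.1297]
contact_force: [-1.1, -0.1, 0.2]
position: [0.5024, 0.1722, 0.2391]
contact_force: [0.1, 1.4, -0.5]
time: 16.37
position: [0.4982, 0.1716, 0.2341]
contact_force: [-0.7, -0.0, 0.4]
```

View pics/a6.png

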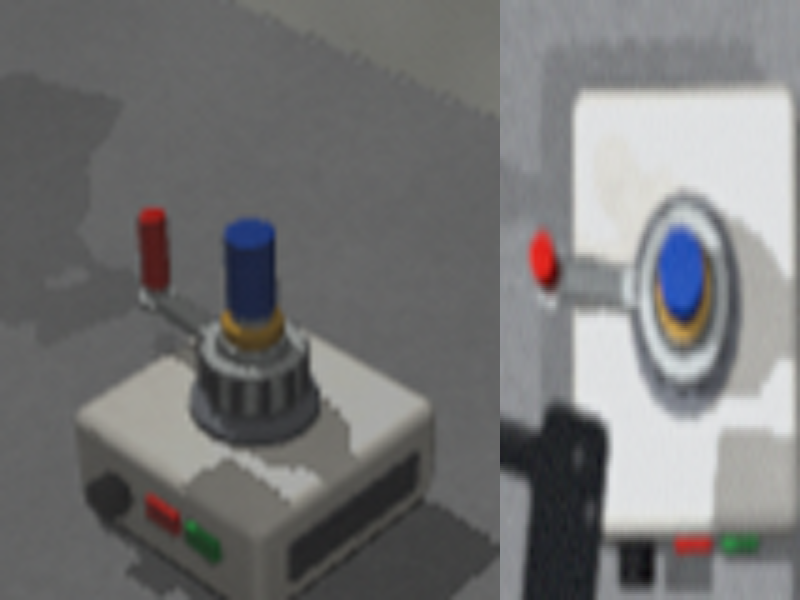

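The head stands upright on the brass face. The handle, at crop (152,250) on the left and (543,258) on the right, stayed where I left it after swinging about 36°. The arm touches nothing, so I'll hand in.

```bash
python3 -c "
from bench import r
print(r.close_job())"
```

```text
the job is handed in; nothing more can be done
None
```

I seated the blue head's shank fully in the collet, swung the lever clockwise about 36° to a push of about 10 N, let go and handed the job in; no verdict came back, and two large blue look-alikes standing free beside the rack toppled early on with no contact force showing at the tool.

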